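Lock a bottle in the clamshell bottle clamp

TASK

Stand the small brown bottle with the red cap upright on the little white pedestal in the bottle clamp and let go of it, then swing the blue gate fully shut around it, and then push the red-knobbed locking pin all the way down through the hole in the gate's lug into the block below it, so that its collar rests on the lug. Let go of the pin and finish by squeezing the blue gate tab and the bare metal tab beside it firmly together between your fingers: the program ends while still holding the two halves pressed shut. Keep the bottle upright throughout and leave the bigger blue-capped bottle, the petri dish and the rubber bulb where they stand.

Things in the scene. Friction and masses are not known exactly. Their poses are not given: they have to be found in the camera images.
- clamp: Bottle clamp fixed to the worktop; origin under the pedestal axis at z = 0. Grey base plate 12 mm thick, x -60 to 70, y -138 to 78 mm. Bare metal half fixed at x > 0, blue gate at x < 0; hinge at y = +45 mm, pin hole and tabs at -y. Shells round the bottle: 54 mm inside, 5 mm thick, z 31 to 57 mm. Shut, the two tabs are together 22 mm thick (x -11 to 11), centred at y = -100, z 34 to 90 mm.
- pedestal_top (a point): Centre of the flat top of the white pedestal, 30 mm across, 24 mm above the worktop; axes as the clamp's. The bottle's foot (44 mm) stands on it and overhangs it.
- gate_hinge (a point): Point on the gate's vertical hinge axis, at clamp x = 0, y = +45, z = 44 mm; axes as the clamp's.
- gate (a joint): Angle of the blue gate about its vertical hinge: 0 = fully shut (hard stop), grows as it opens, at most 1.7. Opening turns it clockwise seen from above: shut it points along the clamp's -y, at 1.57 along the clamp's -x. It has slight friction (0.06 N m) and stays where it is left.
- gate_tab (a point): Blue upright tab at the gate's free end, 10 mm thick (x), 44 mm long (y), 56 mm high (z); origin at its centre, 62 mm above the worktop, 145 mm from the hinge axis along the gate (and 6 mm to its -x side); -x is its outer face (push there to shut the gate), +y points to the hinge. Push it anywhere.
- fixed_tab (a point): Bare metal upright tab of the fixed half, 10 mm thick (x), 56 mm high (z), reaching 22 mm from its origin to -y and 34 mm to +y; origin at clamp x = 6, y = -100, z = 62 mm; axes as the clamp's. With the gate shut the blue tab stands beside it at -x, 2 mm apart.
- gate_hole (a point): Centre of the upper mouth of the hole in the gate's blue lug (lug 26 x 28 mm, 7 mm thick, top 73 mm above the worktop); vertical hole 12 mm in diameter. With the gate shut it lies straight above point block_hole.
- block_hole (a point): Centre of the upper mouth of the hole in the fixed metal block (26 x 28 mm) at clamp x = 14, y = -52 mm, 64 mm above the worktop; 12 mm in diameter, vertical, 52 mm deep.
- lock_pin: Loose locking pin, 60 g, at the start upright in its stand; origin at the centre of the foot, z up along the pin. Steel shank 9 mm in diameter, 40 mm long with a tapered foot; steel collar 20 mm in diameter from z = 40 to 44 mm; red round knob 16 mm in diameter from z = 44 to 76 mm, to grip.
- pin_collar (a point): Centre of the underside of the pin's collar, 40 mm above its foot; lies on point gate_hole when the pin is home.
- pin_stand: Grey block 54 x 54 x 46 mm, fixed at a varying place, origin under its centre, with a 12 mm upright hole in which the pin stands, its collar on the top.
- small_bottle: Small brown bottle with a red cap, loose, about 120 g, 104 mm high, body 44 mm in diameter up to about 60 mm, cap 24 mm in diameter from 87 to 104 mm; origin under the centre of its foot. It can change places with the bigger one.
- big_bottle: Bigger brown bottle with a blue cap, 51 mm in diameter, 121 mm high; origin under its centre. A bystander, leave it alone.
- petri_dish: Petri dish with pink contents, 60 mm across, 14 mm high; origin under its centre. A bystander.
- bulb: Red rubber pipette bulb lying down, 60 x 86 x 48 mm; origin under its centre. A bystander.
Things that resemble listed ones, but are neither listed nor needed, are in the scene too. Leave any green look-alike of the small_bottle alone.

How it is judged:
By the outcome, as a careful person would: the job done as asked, in the order asked, and still so for the second after the job is handed in, while the arm keeps its last pose, push and grip.
It also fails if it takes over 72 s, if anything falls off the work surface, if the arm or the gripper's body presses on something with over 40 N, if the wrist force passes 120 N, or if a joint passes its speed limit or range.

ROBOT

A 6-joint arm with a two-finger parallel gripper is mounted at the origin on a cart in front of the work surface, level with it; the furniture and walls round the work are solid. World frame = base frame: x ahead of the robot, y to its left, z up, the work surface at z = 0. Lengths are in m, angles in rad, forces in N, time in s.
With the tool pointing down it reaches from about 0.4 to 0.925 m from the base axis. Payload 12.5 kg.
Tool frame: the origin (TCP) lies between the finger pads; the fingertips stand 25 mm ahead of it and the grasp point (between the pads) lies 6 mm ahead of it (arm.tip_extent is the distance from the TCP to the fingertips, in m); z points along the fingers, y is the line along which they close (so a half turn about z gives the same grasp; the last joint's range is limited). The gripper opens to 95 mm and grips with 3 to 60 N. Pads are 20 mm wide; open, the fingers measure 119 mm over their backs; the gripper's body (75 mm by 180 mm) begins 59 mm behind the grasp point.
Start: joints at [-1.36, 0.491, 1.559, -0, 1.092, -0.106], TCP at [0.195, -0.594, 0.24] pointing down, gripper open.
Joint ranges: [-3.1, 3.1], [-0.84, 2.19], [0.05, 2.79], [-1.13, 4.28], [0.06, 2.93], [-2.69, 2.69]. Speed limits (rad/s): [2.22, 2.22, 2.79, 3.14, 3.14, 3.14].

INTERFACE

Orientations are given as a rotation vector (axis times angle).
In Python, from rig import monitor, capture, arm gives the robot as it stands.
- The arm moves only by the tool arm_command, never from a script. Its argument "rows" is a list of rows, each a list of 3 entries, a list of its own where there are three numbers: the closure in counts, from 0 (fully open) to 255 (shut), then the shift along the tool's x, y, z normalised to -1 to 1, where 1 is 0.2 m, then the turn about the tool's z normalised to -1 to 1, where 1 is pi/2 rad. A call has exactly 8 rows; each row is the pose to reach, as a shift and turn from the pose commanded when the call began, along the tool's axes at that moment; what a row does not reach only later rows make up. A row lasts 1/12 s, in which the tool goes at most 41.7 mm and 7.16 degrees, less where a joint would pass 70% of its speed; a pose out of reach is approached as far as the arm can. A call with a number of a shift or a turn outside -1 to 1 is refused whole. A call with a gripper value outside its range is refused whole. The fingers move at their own pace and stop on an object; "grip_force" is the grip in N (left out, the last holds). Time passes only in rows, so rows that repeat a pose let the fingers close, or fill a call up. It gives the time, the measured TCP pose, the force, the opening and the grip force at its end, in the units of the state.
- monitor.observe(): the state, without advancing time (a new reading comes with each control period).
- capture(name): name is "side" or "top" or "wrist"; returns a dict with "color" (480x640x3 uint8, blue, green, red), "z_map" (480x640 float32, m along the optical axis (not along the pixel's ray), 0 where there is no reading), "vertical_fov" (degrees; the focal length in pixels is half the picture's height over the tangent of half this angle, whatever the lens; pixels are square), "cx", "cy" (the principal point, pixels), "view" (4x4, takes a point from world to camera coordinates). Camera axes: x right, y down, z forward; pixel columns grow to the right and rows downward; lengths in m; the calibration is good to about 2 mm. A picture is of the moment at which its call begins.
- arm.sign_off(): hands the job in; it is judged then, once.
The state is a dict: "t": time; "joints": joint angles; "dq": joint speeds; "joint_efforts": joint torques, N m; "tool_pos": TCP position; "eef_rot": TCP orientation; "contact_force": force on the tool from outside, world axes, zero at the start; "wrist_torque": the same for the moment, N m; "width": finger opening in m; "gripper_force": force on a finger pad.
Only numpy, scipy, OpenCV 4.12 (cv2) and the standard library are available. Lean on these libraries where they do the work, as an engineer would, in place of code of your own. Each camera call takes 0.05 s, during which the arm holds its last target. There are 200 camera calls.

## Working session

There is one attempt and no reset: what is moved stays moved. The work goes in short steps, Python scripts to look and compute and a tool call to move; the robot and the scene stay as the last step left them, time stands still between calls to the robot, and variables do not carry over. Pictures are saved under pics/ and viewed, at most 14 in all, crops included, and the job is handed in when it is done.

Besides the shell and the picture viewer there is one more tool, called after "Request:" as name(argument=value, ...) on one line, values as JSON. arm_command: Moves the arm, as the interface text tells. Its arguments: {"type":"object","properties":{"rows":{"type":"array","items":{"type":"array"}},"grip_force":{"type":"number"}},"required":["rows"]}

```bash
mkdir -p pics; ls; cat > h.py <<'E'
import numpy as np, cv2
from scipy.spatial.transform import Rotation as R
from rig import monitor, capture, arm
def shot(n,f):
    c=capture(n); cv2.imwrite('pics/'+f+'.png',c['color']); np.savez('pics/'+f+'.npz',**c); return c
def load(f): return dict(np.load('pics/'+f+'.npz'))
def P(c,u,v,d=None,z=None):
    f=240/np.tan(np.radians(float(c['vertical_fov']))/2)
    r=np.array([(u-c['cx'])/f,(v-c['cy'])/f,1.]); V=np.linalg.inv(c['view'])
    if z is not None:
        w=V[:3,:3]@r; return V[:3,3]+w*(z-V[2,3])/w[2]
    if d is None: d=c['z_map'][int(round(v)),int(round(u))]
    return (V@np.append(r*d,1))[:3]
def pix(c,p):
    f=240/np.tan(np.radians(float(c['vertical_fov']))/2); q=c['view']@np.append(p,1)
    return q[0]/q[2]*f+c['cx'],q[1]/q[2]*f+c['cy']
def cloud(c):
    f=240/np.tan(np.radians(float(c['vertical_fov']))/2); v,u=np.mgrid[:480,:640]; d=c['z_map']
    q=np.stack([(u-c['cx'])/f*d,(v-c['cy'])/f*d,d,np.ones_like(d)],-1); return (q@np.linalg.inv(c['view']).T)[...,:3]
def tool(p):
    "world point -> shift in tool axes (m) from the measured TCP"
    s=monitor.observe(); return R.from_rotvec(s['eef_rot']).inv().apply(np.array(p)-s['tool_pos'])
E
python3 - <<'E'
from h import *
s=monitor.observe(); print(s)
print(R.from_rotvec(s['eef_rot']).as_matrix().round(3))
a=shot('top','top0'); b=shot('side','side0')
for c in(a,b): print(np.linalg.inv(c['view']).round(3), c['vertical_fov'],c['cx'],c['cy'])
E
```

```text
pics
{'t': 0.0, 'joints': array([-1.35962048e+00,  4.91551218e-01,  1.55947003e+00,  1.20627843e-06,
        1.09170135e+00, -1.05589275e-01]), 'dq': array([ 2.63634783e-04,  4.19667864e-04,  1.21481683e-03,  9.80852299e-05,
       -6.75076593e-04,  2.11497431e-04]), 'joint_efforts': array([ 2.31216982e-03, -6.12636566e+01, -2.58172721e+01,  6.91905781e-02,
        4.83246823e-02, -1.43244242e-04]), 'tool_pos': array([ 0.19466435, -0.5936729 ,  0.23905983]), 'eef_rot': array([-3.10115731e+00, -4.95316984e-01,  9.19478332e-05]), 'contact_force': array([ 0.4500336 ,  0.54545975, -0.30897285]), 'wrist_torque': array([-0.00577517, -0.02810183, -0.06892976]), 'gripper_force': 0.0, 'width': 0.09501453167138031}
[[ 0.95   0.311 -0.   ]
 [ 0.311 -0.95   0.001]
 [ 0.    -0.001 -1.   ]]
[[-2.40e-02 -9.91e-01  1.32e-01  4.00e-01]
 [-1.00e+00  2.40e-02 -2.00e-03 -2.90e-02]
 [-1.00e-03 -1.32e-01 -9.91e-01  1.05e+00]
 [ 0.00e+00  0.00e+00  0.00e+00  1.00e+00]] 52.6844549134459 321.7716612573968 235.40360809949848
[[-1.    -0.001  0.03   0.514]
 [-0.022  0.683 -0.73   0.632]
 [-0.02  -0.73  -0.683  0.689]
 [ 0.     0.     0.     1.   ]] 56.449368982413354 316.0875847310689 237.3558484615222
```

View pics/top0.png

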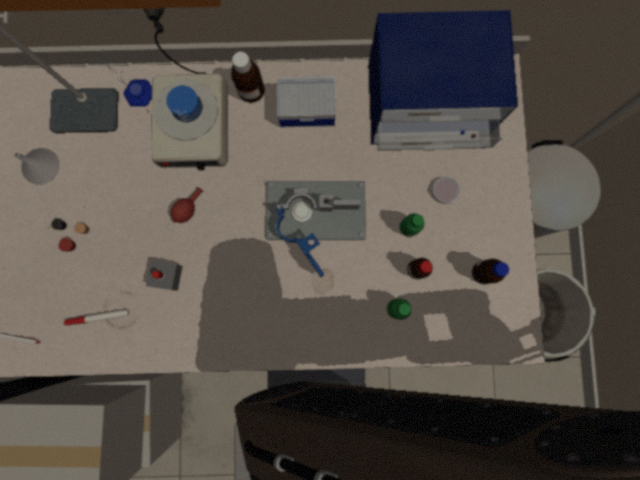

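View pics/side0.png

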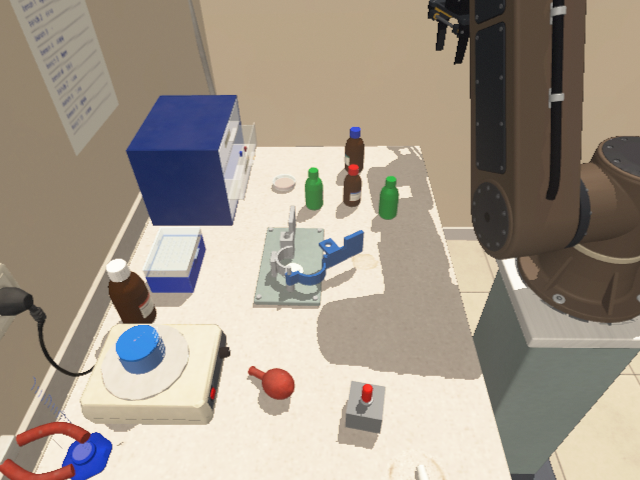

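Candidates for the small bottle in the top view are red cap (421,268), greens (412,225) and (400,309), blue cap (493,271), and a large white-capped bottle at (245,75). Only the one at (421,268) is brown with a red cap. I'll confirm it in a crop while measuring.

```bash
python3 - <<'E'
from h import *
a=load('top0'); b=load('side0')
ca=cloud(a); cb=cloud(b)
def fit(c,col,xy,r,z0,z1,name):
    m=(np.hypot(c[...,0]-xy[0],c[...,1]-xy[1])<r)&(c[...,2]>z0)&(c[...,2]<z1)
    q=c[m]; 
    if len(q)<5: print(name,'few');return
    cc,rr=cv2.minEnclosingCircle((q[:,:2]*1000).astype(np.float32)); print(name,len(q),'mean',q.mean(0).round(4),'circ',np.round(cc,1),round(rr,1),'zmax',q[:,2].max().round(4))
for n,u,v in[('cap',424,268),('pinknob',157,273),('ped',302,212),('tabend',320,270),('lug',308,241),('fixtab',350,203),('green1',412,225),('green2',400,309),('blue',499,270)]:
    p=P(a,u,v); print(n,p.round(4))
cap=P(a,424,268)[:2]; 
for c,n in((ca,'top'),(cb,'side')):
    fit(c,0,cap,.03,.09,.112,n+' cap'); fit(c,0,P(a,157,273)[:2],.03,.055,.1,n+' knob')
    fit(c,0,P(a,302,212)[:2],.022,.019,.028,n+' ped')
# plate corners via minAreaRect of z~12mm
pe=P(a,302,212)[:2]
for c,n in((ca,'top'),(cb,'side')):
    m=(np.hypot(c[...,0]-pe[0],c[...,1]-pe[1])<.2)&(abs(c[...,2]-.012)<.0045)
    m=cv2.morphologyEx(m.astype(np.uint8),cv2.MORPH_OPEN,np.ones((3,3)))
    k,l,st,_=cv2.connectedComponentsWithStats(m); i=1+st[1:,4].argmax()
    r=cv2.minAreaRect((c[l==i][:,:2]*1000).astype(np.float32)); print(n,'plate',np.round(r[0],1),np.round(r[1],1),r[2]); print(cv2.boxPoints(r).round(0).tolist())
c1=cv2.resize(b['color'][130:300,240:440],None,fx=4,fy=3.4,interpolation=cv2.INTER_CUBIC)
cv2.imwrite('pics/crop1.png',cv2.resize(b['color'][140:310,230:420],(670,600),interpolation=cv2.INTER_CUBIC))
E
```

```text
cap [ 0.4578 -0.2287  0.1044]
pinknob [0.4616 0.2982 0.085 ]
ped [0.5889 0.01   0.0253]
tabend [ 0.4595 -0.0259  0.0919]
lug [ 0.5292 -0.0009 -0.0017]
fixtab [ 0.5936 -0.0897  0.0872]
green1 [ 0.5451 -0.2119  0.0915]
green2 [ 0.3799 -0.1785  0.1037]
blue [ 0.4497 -0.3691  0.1194]
top cap 128 mean [ 0.4608 -0.2313  0.1032] circ [ 460.8 -231.9] 11.6 zmax 0.1079
top knob 80 mean [0.4594 0.3007 0.0763] circ [460.2 303.1] 8.3 zmax 0.0874
top ped 176 mean [0.5901 0.0118 0.024 ] circ [590.3  10.6] 20.6 zmax 0.0279
side cap 95 mean [ 0.4588 -0.2283  0.0995] circ [ 459.7 -232.5] 15.2 zmax 0.1065
side knob 162 mean [0.4588 0.3069 0.0743] circ [458.2 304.5] 7.9 zmax 0.0846
side ped 72 mean [0.5848 0.0083 0.0238] circ [585.2   7.7] 15.6 zmax 0.0269
top plate [574.3 -33.5] [186.6  87.4] 86.80413818359375
[[525.0, -124.0], [613.0, -129.0], [623.0, 57.0], [536.0, 62.0]]
side plate [593.7 -16.9] [216.1 130. ] 88.57534790039062
[[526.0, -123.0], [656.0, -126.0], [661.0, 90.0], [531.0, 93.0]]
```

View pics/crop1.png

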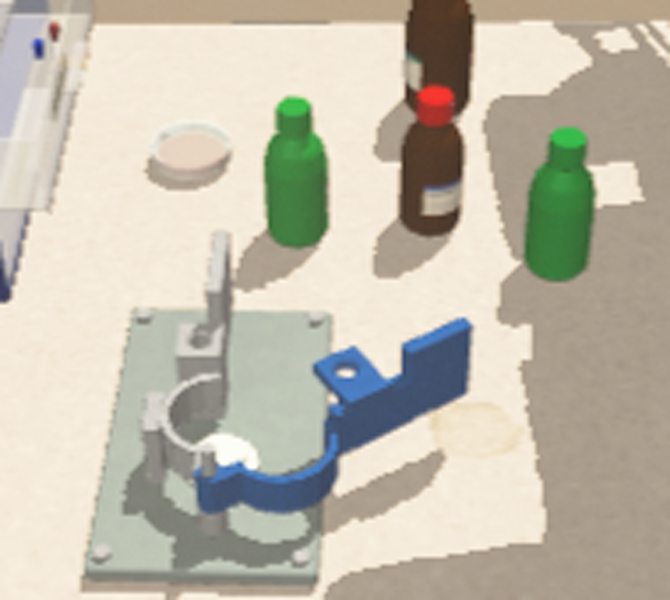

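The crop shows the red-capped brown bottle at about (432,160), standing between two green look-alikes with the blue-capped one behind it. The gate stands open by about 1 rad. I'm moving above the bottle.

Request:
arm_command(rows=[[0,[0.1,-0.07,0],0],[0,[0.22,-0.16,0],0],[0,[0.34,-0.25,0],0],[0,[0.46,-0.33,0],0],[0,[0.58,-0.42,0],0],[0,[0.7,-0.5,0],0],[0,[0.82,-0.59,0],0],[0,[0.92,-0.66,0],0]], grip_force=20)

```text
t: 0.77
tool_pos: [0.3292, -0.4094, 0.2395]
eef_rot: [-3.102, -0.496, 0.0]
contact_force: [0.8, 0.7, 0.1]
width: 0.0951
gripper_force: 0.0
```

Request:
arm_command(rows=[[0,[0.12,-0.08,0],0],[0,[0.24,-0.17,0],0],[0,[0.36,-0.26,0],0],[0,[0.48,-0.35,0],0],[0,[0.6,-0.44,0],0],[0,[0.7,-0.52,0],0],[0,[0.8,-0.58,0],0],[0,[0.84,-0.6,0],0]])

```text
t: 1.43
tool_pos: [0.4518, -0.2427, 0.2396]
eef_rot: [-3.101, -0.498, -0.0]
contact_force: [-0.2, -0.9, -0.1]
width: 0.095
gripper_force: 0.0
```

```bash
python3 - <<'E'
from h import *
s=monitor.observe(); print(s['t'],s['tool_pos'],s['eef_rot'],s['joints'].round(2))
w=shot('wrist','w1'); c=cloud(w)
print(np.linalg.inv(w['view']).round(3))
m=(np.hypot(c[...,0]-.46,c[...,1]+.231)<.035)&(c[...,2]>.085)&(c[...,2]<.115); q=c[m]
cc,rr=cv2.minEnclosingCircle((q[:,:2]*1000).astype(np.float32)); print(len(q),q.mean(0),cc,rr)
print(pix(w,s['tool_pos']+[0,0,-.006]), tool([.4605,-.2315,.106])/.2)
E
```

```text
1.4333 [ 0.45184362 -0.24270746  0.23955187] [-3.1014741e+00 -4.9833812e-01 -1.8050941e-05] [-0.62  0.33  1.83  0.    0.98  0.63]
[[ 0.314 -0.922 -0.228  0.515]
 [-0.949 -0.305 -0.076 -0.221]
 [ 0.     0.24  -0.971  0.385]
 [ 0.     0.     0.     1.   ]]
837 [ 0.46086131 -0.23423773  0.10247457] (459.72796630859375, -234.5457000732422) 12.060813903808594
(np.float64(318.99606177073275), np.float64(305.4035027705926)) [ 0.05756908 -0.04071313  0.66759451]
```

View pics/w1.png

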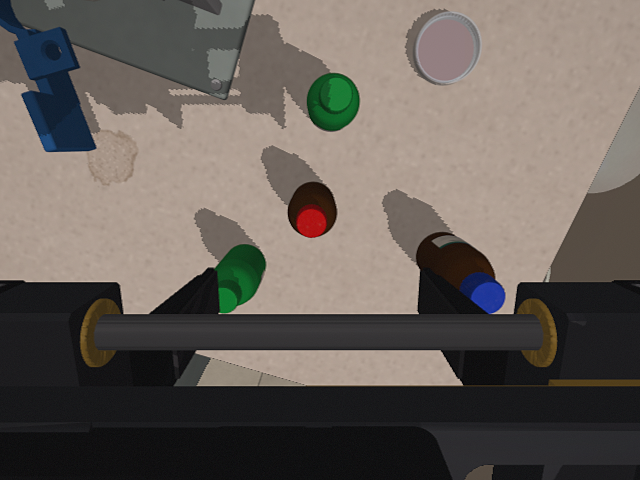

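The wrist view puts the red cap at (311,222), between the fingers and clear of the greens. Descending to grip the cap.

Request:
arm_command(rows=[[80,[0.03,-0.02,0.08],0],[80,[0.053,-0.031,0.18],0],[80,[0.053,-0.031,0.28],0],[80,[0.053,-0.031,0.38],0],[80,[0.053,-0.031,0.48],0],[80,[0.053,-0.031,0.57],0],[80,[0.053,-0.031,0.64],0],[80,[0.053,-0.031,0.668],0]])

```text
t: 2.15
tool_pos: [0.4578, -0.2361, 0.1042]
eef_rot: [-3.101, -0.494, 0.003]
contact_force: [-0.2, 0.2, 0.2]
width: 0.0652
gripper_force: 0.0
```

Request:
arm_command(rows=[[80,[0,0,0],0],[255,[0,0,0],0],[255,[0,0,0],0],[255,[0,0,0],0],[255,[0,0,0],0],[255,[0,0,0],0],[255,[0,0,0],0],[255,[0,0,0],0]])

```text
t: 2.82
tool_pos: [0.4589, -0.2356, 0.1062]
eef_rot: [3.102, 0.496, 0.0]
contact_force: [0.6, 0.5, -0.2]
width: 0.0243
gripper_force: 5.2
```

Request:
arm_command(rows=[[255,[0,0,0],0],[255,[0,0,-0.05],0],[255,[0,0,-0.15],0],[255,[0,0,-0.27],0],[255,[0,0,-0.4],0],[255,[0,0,-0.53],0],[255,[0,0,-0.62],0],[255,[0,0,-0.67],0]])

```text
t: 3.48
tool_pos: [0.4591, -0.2358, 0.2429]
eef_rot: [3.1, 0.495, 0.004]
contact_force: [0.1, -0.5, -0.9]
width: 0.0234
gripper_force: 19.5
```

Request:
arm_command(rows=[[255,[0.03,-0.03,0],0],[255,[0.1,-0.1,0],0],[255,[0.2,-0.2,0],0],[255,[0.31,-0.31,0],0],[255,[0.42,-0.42,0],0],[255,[0.52,-0.52,0],0],[255,[0.59,-0.59,0],0],[255,[0.62,-0.62,0],0]])

```text
t: 4.15
tool_pos: [0.5385, -0.0764, 0.2387]
eef_rot: [-3.101, -0.499, 0.003]
contact_force: [-0.2, 0.2, -1.3]
width: 0.0237
gripper_force: 19.6
```

```bash
python3 - <<'E'
from h import *
s=monitor.observe(); print(s['t'],s['tool_pos'],s['eef_rot'],s['joints'].round(2),s['gripper_force'],s['width'])
b=shot('side','s2'); w=shot('wrist','w2'); c=cloud(w)
x0=np.array([.574,-.033])
pe=np.array([.59,.012])
for cl,n in((c,'wrist'),(cloud(b),'side')):
    m=(np.hypot(cl[...,0]-pe[0],cl[...,1]-pe[1])<.16)&(cl[...,2]>.078)&(cl[...,2]<.096); q=cl[m]
    k=cv2.connectedComponentsWithStats(m.astype(np.uint8))
    for i in range(1,k[0]):
        if k[2][i,4]>15:
            r=cv2.minAreaRect((cl[k[1]==i][:,:2]*1000).astype(np.float32)); print(n,k[2][i],np.round(r[0],1),np.round(r[1],1),round(r[2],1))
im=np.hstack([cv2.resize(w['color'],(400,300)),cv2.resize(b['color'][120:320,200:467],(400,300))]); cv2.imwrite('pics/m2.png',im)
E
```

```text
4.15 [ 0.53845739 -0.07639284  0.23868042] [-3.10071733e+00 -4.98609603e-01  2.75371673e-03] [-0.26  0.38  1.76  0.    1.01  0.99] 19.56585915848791 0.023665144861315036
wrist [315 150  71  36 964] [593.7 -83.9] [56. 10.] 88.6
wrist [213 262  20  20 294] [477.9 -12. ] [17.9 10.1] 32.1
side [289 205   7  22 113] [592.8 -82.7] [57.9 10. ] 88.6
side [344 230  20  15 152] [465.2 -15.9] [43.8 12.6] 30.3
```

View pics/m2.png

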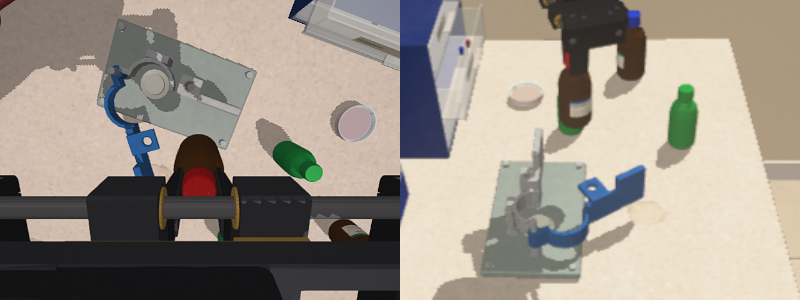

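Request:
arm_command(rows=[[255,[0.03,-0.03,0],0],[255,[0.1,-0.09,0],0],[255,[0.18,-0.16,0],0],[255,[0.26,-0.23,0],0],[255,[0.33,-0.3,0],0],[255,[0.37,-0.33,0.04],0],[255,[0.38,-0.339,0.12],0],[255,[0.38,-0.339,0.2],0]])

```text
t: 4.92
tool_pos: [0.5893, 0.0089, 0.199]
eef_rot: [3.102, 0.496, 0.001]
contact_force: [0.3, -0.0, -1.1]
width: 0.0231
gripper_force: 19.6
```

Request:
arm_command(rows=[[255,[0,0,0.05],0],[255,[0,0,0.1],0],[255,[0,0,0.12],0],[255,[0,0,0.12],0],[255,[0,0,0.12],0],[255,[0,0,0.12],0],[255,[0,0,0.12],0],[255,[0,0,0.12],0]])

```text
t: 5.58
tool_pos: [0.5893, 0.0089, 0.1766]
eef_rot: [3.102, 0.495, 0.002]
contact_force: [0.0, -0.4, -1.1]
width: 0.0232
gripper_force: 19.6
```

```bash
cat >> h.py <<'E'
from scipy.optimize import least_squares
def axis(cl,xy,r,z0,z1,R0,base=np.array([0,0,.1])):
    m=(np.hypot(cl[...,0]-xy[0],cl[...,1]-xy[1])<r)&(cl[...,2]>z0)&(cl[...,2]<z1); q=cl[m]; zm=q[:,2].mean()
    f=lambda p:np.hypot(q[:,0]-p[0]-p[2]*(q[:,2]-zm),q[:,1]-p[1]-p[3]*(q[:,2]-zm))-R0
    s=least_squares(f,[xy[0],xy[1],0,0],loss='soft_l1',f_scale=.001); return len(q),s.x.round(4),zm.round(3),np.abs(s.fun).mean().round(4)
E
python3 - <<'E'
from h import *
s=monitor.observe(); print(s['t'],s['tool_pos'],s['eef_rot'],s['gripper_force'],s['contact_force'])
b=shot('side','s3'); w=shot('wrist','w3'); t=shot('top','t3')
f=s['tool_pos'][2]-.106
for c,n in((b,'side'),(w,'wrist'),(t,'top')): print(n,axis(cloud(c),s['tool_pos'][:2],.032,f+.006,f+.055,.022))
cv2.imwrite('pics/m3.png',np.hstack([cv2.resize(w['color'],(400,300)),cv2.resize(b['color'][120:320,200:467],(400,300))]))
E
```

```text
5.5833 [0.58932079 0.00890947 0.17658491] [3.10191661e+00 4.95450348e-01 1.50789160e-03] 19.567910912055595 [ 0.00606842 -0.36989366 -1.09273511]
side (425, array([ 0.5897,  0.0108, -0.0024, -0.0065]), np.float64(0.102), np.float64(0.0007))
wrist (988, array([ 0.5899,  0.0098, -0.0042, -0.0082]), np.float64(0.104), np.float64(0.0001))
top (0, array([0.5893, 0.0089, 0.    , 0.    ]), np.float64(nan), np.float64(nan))h.py:25: RuntimeWarning: Mean of empty slice.
  m=(np.hypot(cl[...,0]-xy[0],cl[...,1]-xy[1])<r)&(cl[...,2]>z0)&(cl[...,2]<z1); q=cl[m]; zm=q[:,2].mean()
  ret = ret.dtype.type(ret / rcount)
h.py:27: RuntimeWarning: Mean of empty slice.
  s=least_squares(f,[xy[0],xy[1],0,0],loss='soft_l1',f_scale=.001); return len(q),s.x.round(4),zm.round(3),np.abs(s.fun).mean().round(4)
```

View pics/m3.png

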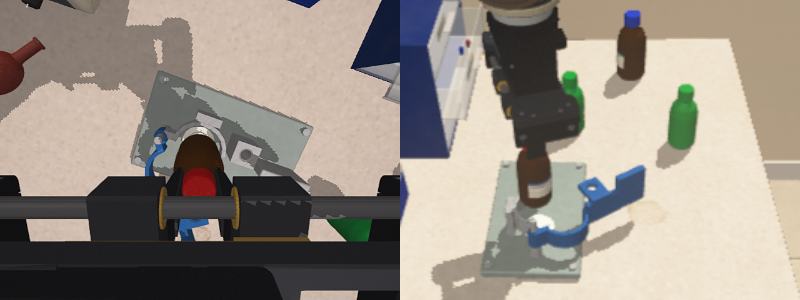

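Request:
arm_command(rows=[[255,[0,-0.005,0.02],0],[255,[0,-0.005,0.06],0],[255,[0,-0.005,0.1],0],[255,[0,-0.005,0.14],0],[255,[0,-0.005,0.18],0],[255,[0,-0.005,0.21],0],[255,[0,-0.005,0.22],0],[255,[0,-0.005,0.225],0]])

```text
t: 6.4
tool_pos: [0.5887, 0.0099, 0.1303]
eef_rot: [-3.102, -0.496, 0.001]
contact_force: [0.8, 0.5, -0.2]
width: 0.0237
gripper_force: 19.6
```

Request:
arm_command(rows=[[255,[0,0,0],0],[255,[0,0,0.004],0],[255,[0,0,0.006],0],[255,[0,0,0.008],0],[255,[0,0,0.008],0],[255,[0,0,0.008],0],[255,[0,0,0.008],0],[255,[0,0,0.008],0]])

```text
t: 7.07
tool_pos: [0.5892, 0.0099, 0.1302]
eef_rot: [3.102, 0.496, 0.002]
contact_force: [-0.1, 1.0, 5.5]
width: 0.0234
gripper_force: 19.7
```

Request:
arm_command(rows=[[255,[0,0,-0.006],0],[255,[0,0,-0.006],0],[110,[0,0,-0.006],0],[110,[0,0,-0.006],0],[110,[0,0,-0.006],0],[110,[0,0,-0.006],0],[110,[0,0,-0.006],0],[110,[0,0,-0.006],0]])

```text
t: 7.73
tool_pos: [0.5888, 0.0099, 0.1306]
eef_rot: [3.102, 0.496, -0.0]
contact_force: [0.5, 0.2, -0.1]
width: 0.0531
gripper_force: 0.0
```

Request:
arm_command(rows=[[110,[0,0,-0.01],0],[110,[0,0,-0.04],0],[110,[0,0,-0.08],0],[110,[0,0,-0.14],0],[110,[0,0,-0.22],0],[110,[0,0,-0.3],0],[110,[0,0,-0.38],0],[110,[0,0,-0.42],0]])

```text
t: 8.4
tool_pos: [0.5894, 0.0099, 0.2173]
eef_rot: [3.101, 0.495, 0.005]
contact_force: [0.2, -0.2, 0.7]
width: 0.054
gripper_force: 0.0
```

```bash
python3 - <<'E'
from h import *
s=monitor.observe(); print(s['t'],s['tool_pos'],s['joints'].round(2))
b=shot('side','s4'); w=shot('wrist','w4')
for c,n in((b,'side'),(w,'wrist')): print(n,axis(cloud(c),[.5895,.0105],.032,.06,.08,.022))
cv2.imwrite('pics/m4.png',np.hstack([cv2.resize(w['color'],(400,300)),cv2.resize(b['color'][120:320,200:467],(400,300))]))
print(tool([.442,.028,.21])/.2)
E
```

```text
8.4 [0.58936729 0.0098818  0.21730807] [-0.1   0.46  1.68 -0.    1.    1.16]
side (163, array([ 0.5889,  0.0119,  0.0246, -0.0531]), np.float64(0.07), np.float64(0.0007))
wrist (181, array([ 0.5891,  0.0108, -0.0076, -0.0038]), np.float64(0.07), np.float64(0.0001))
[-0.67180315 -0.31555872  0.0296501 ]
```

View pics/m4.png

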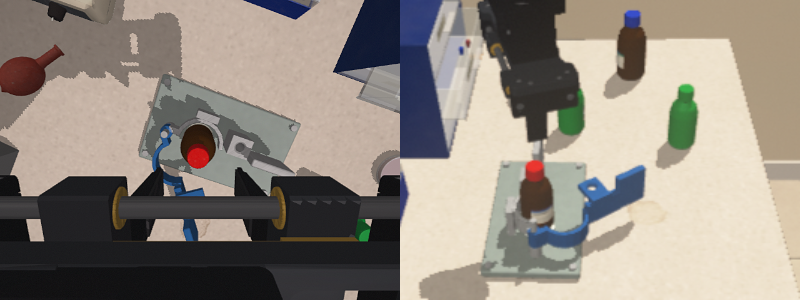

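The bottle stands upright on the pedestal, with its cap at (197,157) in the wrist half of the picture. Next I move outside the gate and turn the tool.

Request:
arm_command(rows=[[255,[-0.04,-0.02,0],-0.05],[255,[-0.13,-0.06,0],-0.12],[255,[-0.24,-0.11,0],-0.19],[255,[-0.36,-0.17,0],-0.26],[255,[-0.48,-0.22,0],-0.33],[255,[-0.58,-0.27,0],-0.4],[255,[-0.65,-0.3,0],-0.47],[255,[-0.672,-0.316,0.0],-0.54]])

```text
t: 9.17
tool_pos: [0.4389, 0.0284, 0.2141]
eef_rot: [-2.618, -1.735, 0.002]
contact_force: [0.9, -0.7, 0.0]
width: 0.0061
gripper_force: 0.0
```

Request:
arm_command(rows=[[255,[0,0,0.02],-0.06],[255,[0,0,0.06],-0.13],[255,[0,0,0.12],-0.19],[255,[0,0,0.2],-0.243],[255,[0,0,0.3],-0.243],[255,[0,0,0.4],-0.243],[255,[0,0,0.45],-0.243],[255,[0,0,0.47],-0.243]])

```text
t: 9.83
tool_pos: [0.4405, 0.0281, 0.1187]
eef_rot: [-2.246, -2.193, 0.004]
contact_force: [-0.4, -0.0, 0.1]
width: 0.0003
gripper_force: 0.0
```

```bash
cat >> h.py <<'E'
O=np.array([.5895,.0115]); TH=np.radians(-1.4)
def W(x,y,z): 
    c,s=np.cos(TH),np.sin(TH); return np.array([O[0]+c*x-s*y,O[1]+s*x+c*y,z])
E
python3 - <<'E'
from h import *
s=monitor.observe(); print(s['t'],s['tool_pos'],s['joints'].round(2),s['width'],s['contact_force'])
print(R.from_rotvec(s['eef_rot']).as_matrix().round(3))
for p in[(-131,-12),(-89,-66),(-35,-94),(-26,-95)]: print(p,W(*p,.088),(tool(W(*p/np.array(1000.),.088))/.2).round(3))
E
```

```text
9.8333 [0.44045775 0.02814045 0.11871157] [-0.09  0.43  2.12 -0.    0.6  -0.06] 0.0003077658712476479 [-0.40733403 -0.03838919  0.08004636]
[[ 0.024  1.    -0.003]
 [ 1.    -0.024  0.   ]
 [ 0.    -0.003 -1.   ]]
(-131, -12) [-1.30664581e+02 -8.78430254e+00  8.80000000e-02] [-0.125  0.092  0.153]
(-89, -66) [-8.99964563e+01 -6.37943345e+01  8.80000000e-02] [-0.395  0.302  0.152]
(-35, -94) [-3.66966769e+01 -9.31053138e+01  8.80000000e-02] [-0.535  0.572  0.152]
(-26, -95) [-2.77237957e+01 -9.43249049e+01  8.80000000e-02] [-0.54   0.617  0.151]
```

Request:
arm_command(rows=[[255,[0,0,0.05],0],[255,[0,0,0.11],0],[255,[0,0,0.15],0],[255,[-0.04,0.03,0.152],0],[255,[-0.1,0.07,0.152],0],[255,[-0.16,0.12,0.152],0],[255,[-0.22,0.17,0.152],0],[255,[-0.28,0.21,0.152],0]])

```text
t: 10.5
tool_pos: [0.4835, -0.0304, 0.0906]
eef_rot: [2.248, 2.193, 0.001]
contact_force: [-0.6, 1.5, 1.4]
width: 0.0007
gripper_force: 0.3
```

Request:
arm_command(rows=[[255,[-0.06,0.045,0],0],[255,[-0.115,0.09,0],0],[255,[-0.155,0.15,0],0],[255,[-0.19,0.21,0],0],[255,[-0.22,0.26,0],0],[255,[-0.24,0.31,0],0],[255,[-0.25,0.345,0],0],[255,[-0.255,0.37,0],0]])

```text
t: 11.17
tool_pos: [0.5557, -0.0825, 0.0902]
eef_rot: [2.248, 2.194, 0.0]
contact_force: [-0.6, -0.5, -0.1]
width: 0.0004
gripper_force: 0.2
```

```bash
python3 - <<'E'
from h import *
s=monitor.observe(); print(s['t'],s['tool_pos'],s['contact_force'])
b=shot('side','s5'); w=shot('wrist','w5')
print((tool(W(-.023,-.095,.088))/.2).round(3))
cv2.imwrite('pics/m5.png',np.hstack([cv2.resize(w['color'],(400,300)),cv2.resize(b['color'][120:320,200:467],(400,300))]))
E
```

```text
11.1667 [ 0.55566929 -0.08248472  0.09017503] [-0.64777127 -0.45749328 -0.09548522]
[-0.003  0.044  0.011]
```

View pics/m5.png

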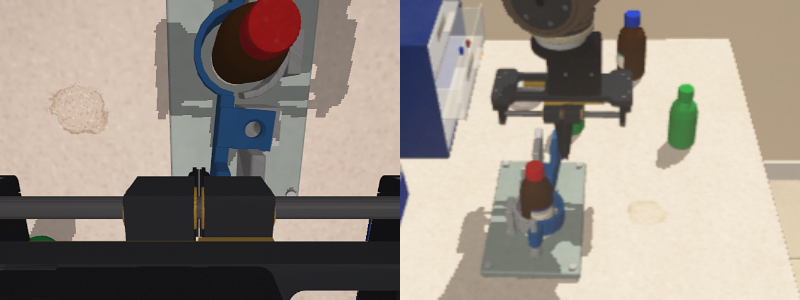

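The gate has swung nearly shut round the bottle, with its hole at about (253,128) in the wrist half. I'll push on to the stop.

Request:
arm_command(rows=[[255,[0,0.012,0],0],[255,[0,0.022,0],0],[255,[0,0.03,0],0],[255,[0,0.036,0],0],[255,[0,0.042,0],0],[255,[0,0.048,0],0],[255,[0,0.052,0],0],[255,[0,0.056,0],0]])

```text
t: 11.93
tool_pos: [0.5661, -0.0819, 0.0902]
eef_rot: [2.248, 2.195, -0.0]
contact_force: [0.5, -0.6, 0.5]
width: 0.0003
gripper_force: 0.2
```

Request:
arm_command(rows=[[255,[0,0.006,0],0],[255,[0,0.012,0],0],[255,[0,0.016,0],0],[255,[0,0.02,0],0],[255,[0,0.024,0],0],[255,[0,0.028,0],0],[255,[0,0.028,0],0],[255,[0,0.028,0],0]])

```text
t: 12.6
tool_pos: [0.5689, -0.082, 0.0901]
eef_rot: [-2.244, -2.191, 0.006]
contact_force: [-16.4, -3.4, 10.0]
width: 0.0002
gripper_force: 8.2
```

Request:
arm_command(rows=[[255,[0,-0.02,0],0],[255,[0,-0.06,0],0],[255,[0,-0.1,0],0],[255,[0,-0.1,-0.1],0],[255,[0,-0.1,-0.25],0],[255,[0,-0.08,-0.4],0],[255,[0,0.0,-0.5],0],[255,[0,0.05,-0.55],0]])

```text
t: 13.27
tool_pos: [0.5827, -0.0825, 0.2034]
eef_rot: [2.245, 2.192, 0.004]
contact_force: [-0.5, 0.5, -0.8]
width: 0.0004
gripper_force: 0.0
```

```bash
python3 - <<'E'
from h import *
s=monitor.observe(); print(s['t'],s['tool_pos'],s['contact_force'])
b=shot('side','s6'); w=shot('wrist','w6'); cl=cloud(w)
h=W(.014,-.052,.073); print(h,pix(w,h))
m=(np.hypot(cl[...,0]-h[0],cl[...,1]-h[1])<.03)&(cl[...,2]>.068)&(cl[...,2]<.078)
mm=m.astype(np.uint8); ct,hi=cv2.findContours(mm,cv2.RETR_CCOMP,cv2.CHAIN_APPROX_NONE)
for i,c in enumerate(ct):
    if len(c)>12:
        (u,v),r=cv2.minEnclosingCircle(c); print('hole' if hi[0,i,3]>=0 else 'outer',len(c),u,v,r,P(w,u,v,z=.073).round(4))
q=cl[m];r=cv2.minAreaRect((q[:,:2]*1000).astype(np.float32));print(q[:,2].mean(),r)
# tabs top
for c,n in((cl,'wrist'),(cloud(b),'side')):
    m=(np.hypot(c[...,0]-.588,c[...,1]+.09)<.06)&(c[...,2]>.083)&(c[...,2]<.095)
    r=cv2.minAreaRect((c[m][:,:2]*1000).astype(np.float32));print(n,r)
cv2.imwrite('pics/m6.png',w['color'])
E
```

```text
13.2667 [ 0.58270395 -0.0824637   0.20344537] [-0.51077356  0.481596   -0.83904236]
[ 0.60222535 -0.04082653  0.073     ] (np.float64(341.2418924835292), np.float64(180.87998629616652))
outer 209 334.0 183.46153259277344 33.085960388183594 [ 0.597  -0.0426  0.073 ]
hole 47 341.63043212890625 181.36956787109375 9.022490501403809 [ 0.6025 -0.0412  0.073 ]
0.07316811269613391 ((596.9291381835938, -43.87713623046875), (46.65286636352539, 37.61601257324219), 88.4232177734375)
wrist ((588.0755615234375, -82.64900207519531), (54.70378112792969, 21.63734245300293), 88.3921890258789)
side ((586.9041137695312, -80.71932983398438), (57.313758850097656, 21.330467224121094), 88.22589874267578)
```

View pics/m6.png

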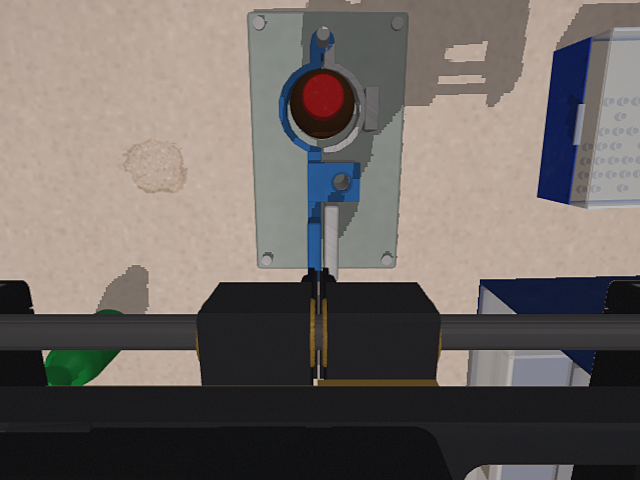

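The gate is fully shut (tabs 21.6 mm thick together) and its hole is at (341,181), which is world (0.6024, -0.0410). Moving to the pin.

Request:
arm_command(rows=[[120,[0.06,-0.02,0],0],[120,[0.17,-0.06,0],0],[120,[0.3,-0.1,0],0],[120,[0.44,-0.15,0],0],[120,[0.58,-0.2,0],0],[120,[0.72,-0.25,0],0],[120,[0.86,-0.3,0],0],[120,[0.98,-0.34,0],0]])

```text
t: 14.03
tool_pos: [0.5155, 0.1172, 0.1988]
eef_rot: [-2.246, -2.194, 0.004]
contact_force: [0.1, -0.3, -0.0]
width: 0.0472
gripper_force: 0.0
```

Request:
arm_command(rows=[[120,[0.14,-0.05,0],0],[120,[0.28,-0.1,0],0],[120,[0.42,-0.15,0],0],[120,[0.56,-0.2,0],0],[120,[0.7,-0.25,0],0],[120,[0.82,-0.29,0],0],[120,[0.9,-0.32,0],0],[120,[0.93,-0.33,0],0]])

```text
t: 14.7
tool_pos: [0.4541, 0.3044, 0.1988]
eef_rot: [-2.245, -2.196, 0.004]
contact_force: [0.0, -0.6, -1.5]
width: 0.0505
gripper_force: 0.0
```

```bash
python3 - <<'E'
from h import *
s=monitor.observe(); print(s['t'],s['tool_pos'],s['joints'].round(2),s['width'])
w=shot('wrist','w7'); cl=cloud(w)
hsv=cv2.cvtColor(w['color'],cv2.COLOR_BGR2HSV); 
m=(np.hypot(cl[...,0]-.459,cl[...,1]-.304)<.04)&(cl[...,2]>.1-.03)&(cl[...,2]<.14)
q=cl[m]; print(len(q),q[:,2].max()); t=q[q[:,2]>q[:,2].max()-.006]; print(cv2.minEnclosingCircle((t[:,:2]*1000).astype(np.float32)))
print(axis(cl,q.mean(0)[:2],.015,.058,.078,.008))
m=(np.hypot(cl[...,0]-.459,cl[...,1]-.304)<.06)&(abs(cl[...,2]-.046)<.003); print(cv2.minAreaRect((cl[m][:,:2]*1000).astype(np.float32)))
cv2.imwrite('pics/m7.png',w['color'])
E
```

```text
14.7 [0.45413883 0.30440338 0.19878225] [0.47 0.43 1.8  0.   0.92 0.49] 0.05050896594926977
411 0.08415726772851068
((458.3757019042969, 302.66314697265625), 7.946106910705566)
(121, array([ 0.4586,  0.3023,  0.0007, -0.0018]), np.float64(0.068), np.float64(0.0001))
((458.65374755859375, 302.4840087890625), (54.43938064575195, 54.150062561035156), 79.70086669921875)
```

View pics/m7.png

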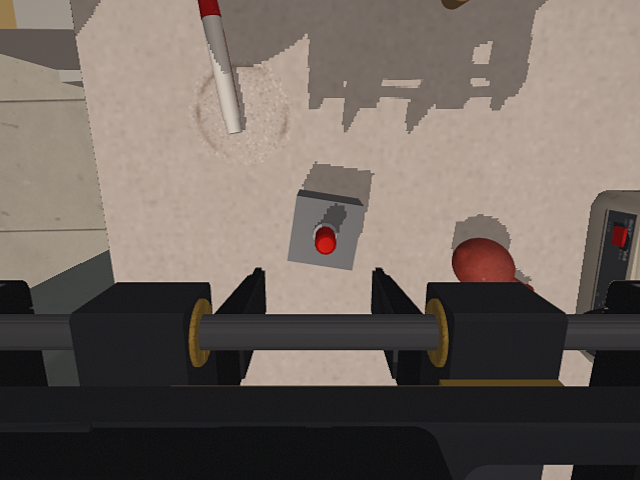

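The wrist view shows the pin's knob at (325,240) in its stand, measured at (0.4585, 0.3024). Descending to grip it.

Request:
arm_command(rows=[[120,[-0.004,0.01,0.06],0],[120,[-0.009,0.022,0.15],0],[120,[-0.009,0.022,0.25],0],[120,[-0.009,0.022,0.35],0],[120,[-0.009,0.022,0.44],0],[120,[-0.009,0.022,0.52],0],[120,[-0.009,0.022,0.57],0],[120,[-0.009,0.022,0.589],0]], grip_force=30)

```text
t: 15.42
tool_pos: [0.4604, 0.2997, 0.0807]
eef_rot: [-2.248, -2.193, 0.005]
contact_force: [0.5, 1.2, -0.5]
width: 0.0501
gripper_force: 0.0
```

Request:
arm_command(rows=[[120,[0,0,0],0],[120,[0,0,0],0],[255,[0,0,0],0],[255,[0,0,0],0],[255,[0,0,0],0],[255,[0,0,0],0],[255,[0,0,0],0],[255,[0,0,0],0]])

```text
t: 16.08
tool_pos: [0.4611, 0.3009, 0.0825]
eef_rot: [-2.248, -2.195, 0.0]
contact_force: [-3.5, 0.5, 0.3]
width: 0.0159
gripper_force: 11.2
```

Request:
arm_command(rows=[[255,[0,0,0],0],[255,[0,0,-0.02],0],[255,[0,0,-0.1],0],[255,[0,0,-0.2],0],[255,[0,0,-0.3],0],[255,[0,0,-0.4],0],[255,[0,0,-0.47],0],[255,[0,0,-0.5],0]])

```text
t: 16.75
tool_pos: [0.4618, 0.3012, 0.1846]
eef_rot: [2.247, 2.194, 0.005]
contact_force: [0.1, 0.3, -0.4]
width: 0.0153
gripper_force: 30.0
```

```bash
python3 - <<'E'
from h import *
s=monitor.observe(); print(s['t'],s['tool_pos'],s['width'],s['gripper_force'])
print(R.from_rotvec(s['eef_rot']).as_matrix().round(4))
b=shot('side','s8')
for c in(shot('wrist','w8'),b): print(axis(cloud(c),s['tool_pos'][:2],.012,.095,.133,.0045))
print((tool([.6024,-.0410,.181])/.2).round(3))
E
```

```text
16.75 [0.46177783 0.30116793 0.18457486] 0.015300467444612293 29.95183350816859
[[ 0.024   0.9997  0.0028]
 [ 0.9997 -0.024   0.0012]
 [ 0.0013  0.0028 -1.    ]]
(125, array([0.461 , 0.3028, 0.0078, 0.0047]), np.float64(0.122), np.float64(0.0001))
(47, array([ 0.4606,  0.3035, -0.0029,  0.0025]), np.float64(0.123), np.float64(0.0004))
[-1.693  0.745  0.011]
```

Request:
arm_command(rows=[[255,[-0.04,0.02,-0.05],0],[255,[-0.12,0.05,-0.12],0],[255,[-0.24,0.1,-0.2],0],[255,[-0.37,0.16,-0.26],0],[255,[-0.5,0.22,-0.28],0],[255,[-0.63,0.28,-0.28],0],[255,[-0.76,0.33,-0.28],0],[255,[-0.88,0.38,-0.28],0]])

```text
t: 17.52
tool_pos: [0.5332, 0.121, 0.238]
eef_rot: [-2.248, -2.194, 0.002]
contact_force: [-0.7, -0.1, -0.2]
width: 0.0152
gripper_force: 30.0
```

Request:
arm_command(rows=[[255,[-0.13,0.06,0],0],[255,[-0.27,0.12,0],0],[255,[-0.41,0.19,0],0],[255,[-0.54,0.25,0],0],[255,[-0.66,0.3,0],0],[255,[-0.76,0.34,0],0],[255,[-0.81,0.362,0.03],0],[255,[-0.82,0.369,0.1],0]])

```text
t: 18.18
tool_pos: [0.6036, -0.0449, 0.2186]
eef_rot: [2.249, 2.191, 0.001]
contact_force: [-0.0, 0.4, -0.5]
width: 0.0152
gripper_force: 30.0
```

Request:
arm_command(rows=[[255,[0,0,0.1],0],[255,[0,0,0.2],0],[255,[0,0,0.28],0],[255,[0,0,0.29],0],[255,[0,0,0.29],0],[255,[0,0,0.29],0],[255,[0,0,0.29],0],[255,[0,0,0.29],0]])

```text
t: 18.85
tool_pos: [0.6031, -0.0426, 0.1614]
eef_rot: [2.247, 2.194, 0.001]
contact_force: [0.0, 0.2, 1.1]
width: 0.0158
gripper_force: 30.0
```

```bash
python3 - <<'E'
from h import *
s=monitor.observe(); print(s['t'],s['tool_pos'],s['width'],s['contact_force'])
b=shot('side','s9');w=shot('wrist','w9'); z=s['tool_pos'][2]
for c in(w,b): print(axis(cloud(c),s['tool_pos'][:2]+[0,.0016],.012,z-.074,z-.042,.0045))
for c in(w,b):
    cl=cloud(c); q=cl[(np.hypot(cl[...,0]-.6024,cl[...,1]+.041)<.03)&(abs(cl[...,2]-.073)<.004)]; print(len(q),cv2.minAreaRect((q[:,:2]*1000).astype(np.float32)))
u,v=map(int,pix(w,[.6024,-.041,.08])); a=w['color'][max(0,v-75):v+75,u-100:u+100]
u,v=map(int,pix(b,[.6024,-.041,.09])); d=b['color'][v-38:v+38,u-50:u+50]
cv2.imwrite('pics/m9.png',np.hstack([cv2.resize(a,(400,300)),cv2.resize(d,(400,300),interpolation=cv2.INTER_CUBIC)]))
E
```

```text
18.85 [ 0.60308408 -0.04259877  0.16139277] 0.01578572400719575 [0.04958109 0.24881362 1.06589566]
(123, array([ 0.6021, -0.0411,  0.0068,  0.0066]), np.float64(0.099), np.float64(0.0001))
(50, array([ 0.6016, -0.0403,  0.0269,  0.009 ]), np.float64(0.105), np.float64(0.0007))
1906 ((596.8517456054688, -41.430091857910156), (28.430898666381836, 38.02762222290039), 88.91424560546875)
65 ((595.5728759765625, -42.63300323486328), (39.125423431396484, 30.65614128112793), 4.142195701599121)
```

View pics/m9.png

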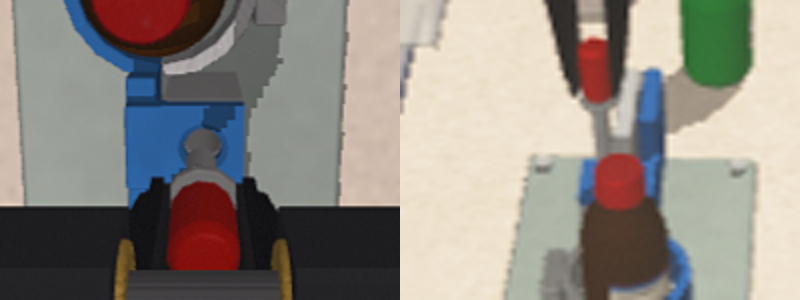

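The wrist crop shows the pin foot straight over the lug hole at (203,143). Inserting.

Request:
arm_command(rows=[[255,[0,0.002,0.02],0],[255,[0,0.002,0.04],0],[255,[0,0.002,0.055],0],[255,[0,0.002,0.07],0],[255,[0,0.002,0.085],0],[255,[0,0.002,0.1],0],[255,[0,0.002,0.11],0],[255,[0,0.002,0.12],0]])

```text
t: 19.62
tool_pos: [0.6032, -0.0426, 0.1361]
eef_rot: [-2.248, -2.194, 0.0]
contact_force: [-0.7, 0.3, -0.5]
width: 0.0156
gripper_force: 30.0
```

Request:
arm_command(rows=[[255,[0,0,0.02],0],[255,[0,0,0.04],0],[255,[0,0,0.06],0],[255,[0,0,0.08],0],[255,[0,0,0.1],0],[255,[0,0,0.11],0],[255,[0,0,0.12],0],[255,[0,0,0.125],0]])

```text
t: 20.28
tool_pos: [0.6031, -0.0426, 0.1111]
eef_rot: [-2.248, -2.194, 0.0]
contact_force: [-0.6, -0.1, -0.4]
width: 0.0154
gripper_force: 30.0
```

Request:
arm_command(rows=[[255,[0,0,0.003],0],[255,[0,0,0.006],0],[255,[0,0,0.009],0],[255,[0,0,0.012],0],[255,[0,0,0.014],0],[255,[0,0,0.014],0],[255,[0,0,0.014],0],[255,[0,0,0.014],0]])

```text
t: 20.95
tool_pos: [0.6033, -0.0426, 0.1094]
eef_rot: [2.248, 2.194, 0.001]
contact_force: [-1.9, 0.4, 7.1]
width: 0.0153
gripper_force: 30.0
```

The collar seats with 7 N at the expected height. Releasing the pin and rising.

Request:
arm_command(rows=[[140,[0,0,-0.004],0],[140,[0,0,-0.004],0],[140,[0,0,-0.004],0],[140,[0,0,-0.004],0],[140,[0,0,-0.004],0],[140,[0,0,-0.03],0],[140,[0,0,-0.08],0],[140,[0,0,-0.15],0]])

```text
t: 21.62
tool_pos: [0.6029, -0.0426, 0.1389]
eef_rot: [-2.247, -2.194, 0.001]
contact_force: [-0.1, 0.3, -0.3]
width: 0.043
gripper_force: 0.0
```

Request:
arm_command(rows=[[140,[0,0,-0.1],0],[140,[-0.03,-0.01,-0.2],0],[140,[-0.1,-0.03,-0.28],0],[140,[-0.18,-0.05,-0.3],0],[140,[-0.25,-0.06,-0.3],0],[140,[-0.28,-0.07,-0.3],0],[140,[-0.28,-0.07,-0.3],0],[140,[-0.28,-0.07,-0.3],0]])

```text
t: 22.28
tool_pos: [0.5876, -0.0983, 0.1981]
eef_rot: [-2.248, -2.193, 0.001]
contact_force: [0.5, 0.1, -0.3]
width: 0.0433
gripper_force: 0.0
```

```bash
python3 - <<'E'
from h import *
s=monitor.observe(); print(s['t'],s['tool_pos'],s['width'],s['contact_force'])
w=shot('wrist','w10'); cl=cloud(w)
q=cl[(np.hypot(cl[...,0]-.602,cl[...,1]+.041)<.014)&(cl[...,2]>.085)];print('knob top',q[:,2].max(),q.mean(0))
q=cl[(np.hypot(cl[...,0]-.588,cl[...,1]+.09)<.06)&(cl[...,2]>.084)&(cl[...,2]<.094)&(cl[...,1]<-.056)];print(cv2.minAreaRect((q[:,:2]*1000).astype(np.float32)))
print(axis(cl,[.5895,.0115],.032,.06,.08,.022))
cv2.imwrite('pics/m10.png',w['color'])
E
```

```text
22.2833 [ 0.58762387 -0.09829492  0.19814419] 0.043336721753040715 [ 0.46389853  0.13256183 -0.28227446]
knob top 0.11121762970208979 [ 0.6021382  -0.04067457  0.10813309]
((587.784912109375, -83.47457122802734), (55.34833908081055, 21.869922637939453), 88.14608001708984)
(99, array([ 0.5895,  0.0115, -0.0055,  0.0046]), np.float64(0.069), np.float64(0.0009))
```

View pics/m10.png

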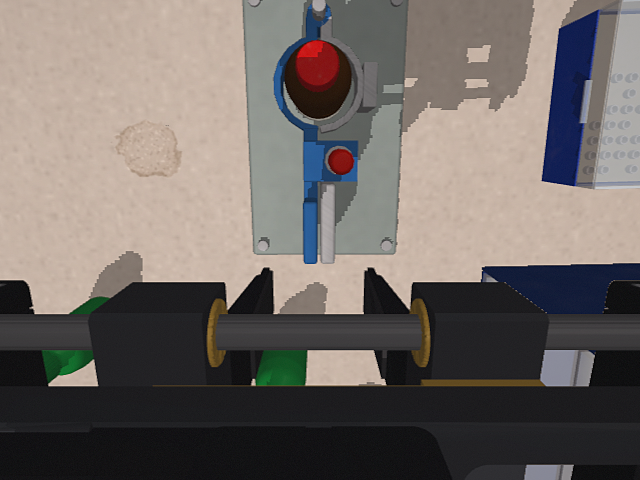

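The knob sits at (341,161), its top near 0.109, so the pin is home. The bottle is upright and the gate shut. Now the final squeeze of the two tabs.

Request:
arm_command(rows=[[120,[0.02,0,0.03],0],[120,[0.04,0,0.1],0],[120,[0.04,0,0.2],0],[120,[0.04,0,0.3],0],[120,[0.04,0,0.4],0],[120,[0.04,0,0.49],0],[120,[0.04,0,0.55],0],[120,[0.04,0,0.58],0]], grip_force=45)

```text
t: 23.0
tool_pos: [0.5874, -0.0894, 0.0805]
eef_rot: [-2.246, -2.194, 0.002]
contact_force: [0.3, -0.4, -0.5]
width: 0.0502
gripper_force: 0.0
```

Request:
arm_command(rows=[[120,[0,0,0],0],[255,[0,0,0],0],[255,[0,0,0],0],[255,[0,0,0],0],[255,[0,0,0],0],[255,[0,0,0],0],[255,[0,0,0],0],[255,[0,0,0],0]])

```text
t: 23.67
tool_pos: [0.5882, -0.0904, 0.0832]
eef_rot: [2.247, 2.194, 0.0]
contact_force: [-1.1, 0.5, 6.4]
width: 0.0215
gripper_force: 45.0
```

Request:
arm_command(rows=[[255,[0,0,0],0],[255,[0,0,0],0],[255,[0,0,0],0],[255,[0,0,0],0],[255,[0,0,0],0],[255,[0,0,0],0],[255,[0,0,0],0],[255,[0,0,0],0]])

```text
t: 24.33
tool_pos: [0.5882, -0.0904, 0.0832]
eef_rot: [2.247, 2.194, 0.0]
contact_force: [0.7, 0.6, 6.3]
width: 0.0216
gripper_force: 45.0
```

```bash
python3 - <<'E'
from h import *
s=monitor.observe(); print(s['t'],s['tool_pos'],s['width'],s['gripper_force'],s['contact_force'])
b=shot('side','s11'); w=shot('wrist','w11'); cl=cloud(w)
q=cl[(np.hypot(cl[...,0]-.602,cl[...,1]+.041)<.014)&(cl[...,2]>.085)];print('knob top',np.percentile(q[:,2],95),q.mean(0))
print(axis(cl,[.5895,.0115],.032,.06,.08,.022))
E
```

```text
24.3333 [ 0.58820064 -0.09035906  0.0831646 ] 0.021570539586574098 45.00357627868652 [0.72999337 0.62587686 6.25195422]
knob top 0.11018927303678626 [ 0.60185779 -0.04001918  0.10765906]
(276, array([0.5892, 0.0115, 0.0108, 0.0105]), np.float64(0.07), np.float64(0.001))
```

The tabs are held at 21.6 mm with 45 N, the pin is home and the bottle is upright. Handing in.

```bash
python3 -c "
from rig import arm; print(arm.sign_off())"
```

```text
the job is handed in; nothing more can be done
None
```

I handed the job in at about 24 s: the bottle stands upright on the pedestal, the gate is shut, the pin is home with its collar on the lug, and the gripper is still squeezing the two tabs together at 45 N. No verdict came back.

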